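# Shut the incubator's open chamber lids

## Robot

A 6-joint arm with a two-finger parallel gripper is mounted at the origin on the work surface. World frame = base frame: x ahead of the robot, y to its left, z up, the work surface at z = 0. Lengths are in mm, angles in degrees, forces in N, time in s.
With the tool pointing down it reaches from about 300 to 850 mm from the base axis. Payload 4.2 kg.
Tool frame: the origin (TCP) lies on the centre line of the jaws, within the pads' length; the fingertips stand 14 mm ahead of it and the grasp point (between the pads) lies 5 mm behind it (env.finger_overhang is the z of the fingertips in the tool frame, in mm); z points along the fingers, y is the line along which they close (so a half turn about z gives the same grasp; the last joint's range is limited). The gripper opens to 91 mm and grips with 3 to 60 N. Pads are 32 mm wide; open, the fingers measure 118 mm over their backs; the gripper's body (76 mm by 178 mm) begins 60 mm behind the grasp point.
Start: joints at [-75.802, 18.312, 89.639, -0, 72.044, -1.146], TCP at [152.153, -554.519, 227.976] pointing down, gripper open.
Joint ranges: [-177.97, 177.97], [-48.28, 115.42], [12.27, 149.76], [-77.06, 257.06], [2.81, 150.46], [-146.56, 146.56]. Speed limits (degrees/s): [147.25, 147.25, 180, 180, 180, 180].

## Interface

Orientations are given as [roll, pitch, yaw] about the fixed x, y, z axes, in that order (R = Rz(yaw) Ry(pitch) Rx(roll)).
In Python, from workcell import sensors, viewer, env gives the robot as it stands. The module is installed in compiled form; this text tells all that it offers.
- The arm moves only by the tool step_arm, never from a script. Its argument "plan" is one flat list of numbers, 6 for each row, row after row: the shift along the tool's x, y, z in cm, then the turn, a rotation vector about the tool's x, y, z in rad. In form: [x, y, z, wx, wy, wz, x, y, z, wx, wy, wz, ...]. A call has 1 to 5 rows; each row shifts and turns the commanded pose from where the row before left it, along the tool's axes as they then stand; what a row does not reach is not made up. A row lasts 1/12 s, in which the tool goes at most 41.7 mm and 7.16 degrees, less where a joint would pass 70% of its speed; a pose out of reach is approached as far as the arm can. A call is refused whole if a number of a shift passes 4.17 or a number of a turn 0.125, either way. A call with a gripper value outside its range is refused whole. "hand" is the finger opening in cm, from 0 to 9.12, set as the call begins (left out, the last holds). The fingers move at their own pace and stop on an object; "newtons" is the grip in N (left out, the last holds). Time passes only in rows, so rows that do not move let the fingers close. It gives the time, the measured TCP pose, the force, the opening and the grip force at its end, in the units of the state.
- sensors.state(): the state, without advancing time (a new reading comes with each control period).
- viewer.grab_frame(name): name is "scene" or "top" or "wrist"; returns a dict with "img" (400x640x3 uint8, red, green, blue), "fx", "fy", "cx", "cy" (pixels), "position" and "attitude" of the camera in the world. Camera axes: x right, y down, z forward; pixel columns grow to the right and rows downward; lengths in mm; the calibration is good to about 2 mm. A picture is of the moment at which its call begins. There is no depth.
- env.job_done(): hands the job in; it is judged then, once.
Trained networks look in a picture, given as the dict that the camera call returned (one of the last four; its "shot" number tells which), for a name from the list of things; names that differ only in an ending like _2 or _b are one class to them, and where a whole thing is asked for, a point or a joint stands for the part that bears it (a point fixed in the world has none). Each returns a list of dicts, best first, with "score" (0 to 1); they miss things now and then, are a little off and sometimes report something else, mostly with a low value. They report only what shows in the picture. A call takes as long as a camera call. They do not tell look-alikes from the thing itself.
- viewer.boxes_of(name, picture): "location" ([column, row] in pixels, amid what is visible of it).
- viewer.pinpoint(name, picture): "location" ([column, row] in pixels: a listed point, or the origin of a listed thing).
The state is a dict: "time_s": time; "qpos": joint angles; "qvel": joint speeds; "effort": joint torques, N m; "ee_pos": TCP position; "ee_rot": TCP orientation; "force": force on the tool from outside, world axes, zero at the start; "torque": the same for the moment, N m; "gripper_width": finger opening in mm; "gripper_force": force on a finger pad.
Only numpy, scipy, OpenCV 4.12 (cv2) and the standard library are available. Lean on these libraries where they do the work, as an engineer would, in place of code of your own. Each camera call takes 0.05 s, during which the arm holds its last target. There are 200 camera calls.

## Task

Two of the three chamber lids of the white benchtop incubator were left standing open. With closed fingertips push each of them over from its outer side and press it down until it is fully shut, smoothly and without slamming it. Pinch or lift nothing, keep off the bare metal on the lids' inner side, and leave the third lid, the dishes and everything else on the bench as they are.

Things in the scene. Friction and masses are not known exactly. Their poses are not given: they have to be found in the camera images.
- incubator: White benchtop incubator, fixed to the bench: 300 mm deep, 460 mm wide, its deck about 100 mm high. Origin: centre of its underside; its x axis points from the sloping control panel at its front (towards the robot at yaw 0) to its rear deck, y along its width, z up. Three chambers lie side by side along its y axis, 130 mm apart, in any order.
- lid_a (a joint): Hinge angle (rad) of the lid of chamber a: 0 = fully closed, grows as the lid opens, stops at 1.92; 1.57 = lid standing straight up, more = leaning over the rear deck. This lid starts open. The stiff hinge keeps the lid at any angle; near upright it takes about 3 N at the front edge to push it shut, near closed about 1 N.
- lid_a_hinge (a point): Middle of lid a's hinge line, 108 mm above the bench; does not move. Axes as the incubator's (hinge line along y). Closed, the 116 mm wide lid reaches 142 mm from here towards -x, plus a 92 mm wide, 11 mm long finger lip; its outer face is 18 mm above the hinge line, and a raised panel (92 mm wide, 12 to 130 mm from the hinge line) 22 mm.
- lid_a_edge (a point): Middle of the front (free) edge of lid a, on its outer face, just inside the finger lip: 142 mm from the hinge line and 18 mm to the outside. Moves with the lid; its z axis is the outward normal of the lid's outer face.
- plate_a: Bare metal lining with a heating plate, 4 mm thick, over the whole inner side (underside when closed) of lid a, its finger lip included; not to be touched. Origin: on the lid's inner face, 74 mm from the hinge line.
- lid_b (a joint): Hinge angle (rad) of the lid of chamber b: 0 = fully closed, grows as the lid opens, stops at 1.92; 1.57 = lid standing straight up, more = leaning over the rear deck. This lid starts open. The stiff hinge keeps the lid at any angle; near upright it takes about 3 N at the front edge to push it shut, near closed about 1 N.
- lid_b_hinge (a point): Middle of lid b's hinge line, 108 mm above the bench; does not move. Axes as the incubator's (hinge line along y). Closed, the 116 mm wide lid reaches 142 mm from here towards -x, plus a 92 mm wide, 11 mm long finger lip; its outer face is 18 mm above the hinge line, and a raised panel (92 mm wide, 12 to 130 mm from the hinge line) 22 mm.
- lid_b_edge (a point): Middle of the front (free) edge of lid b, on its outer face, just inside the finger lip: 142 mm from the hinge line and 18 mm to the outside. Moves with the lid; its z axis is the outward normal of the lid's outer face.
- plate_b: Bare metal lining with a heating plate, 4 mm thick, over the whole inner side (underside when closed) of lid b, its finger lip included; not to be touched. Origin: on the lid's inner face, 74 mm from the hinge line.
- lid_c (a joint): Hinge angle (rad) of the lid of chamber c: 0 = fully closed, grows as the lid opens, stops at 1.92; 1.57 = lid standing straight up, more = leaning over the rear deck. This lid starts closed, with the stack of dishes on it. The stiff hinge keeps the lid at any angle; near upright it takes about 3 N at the front edge to push it shut, near closed about 1 N.
- lid_c_hinge (a point): Middle of lid c's hinge line, 108 mm above the bench; does not move. Axes as the incubator's (hinge line along y). Closed, the 116 mm wide lid reaches 142 mm from here towards -x, plus a 92 mm wide, 11 mm long finger lip; its outer face is 18 mm above the hinge line, and a raised panel (92 mm wide, 12 to 130 mm from the hinge line) 22 mm.
- lid_c_edge (a point): Middle of the front (free) edge of lid c, on its outer face, just inside the finger lip: 142 mm from the hinge line and 18 mm to the outside. Moves with the lid; its z axis is the outward normal of the lid's outer face.
- plate_c: Bare metal lining with a heating plate, 4 mm thick, over the whole inner side (underside when closed) of lid c, its finger lip included; not to be touched. Origin: on the lid's inner face, 74 mm from the hinge line.
- dish_a: Clear culture dish with cover, 54 mm diameter, 14 mm high, loose on the floor of open chamber a (floor 62 mm above the bench). Origin: centre of its underside.
- dish_b: Clear culture dish with cover, 54 mm diameter, 14 mm high, loose on the floor of open chamber b (floor 62 mm above the bench). Origin: centre of its underside.
- dish_stack: Two stacked clear dishes, 60 mm diameter, 28 mm high, standing loose on closed lid c. Origin: centre of the underside.
- logger: Grey data logger, 30 x 62 x 16 mm, lying loose on the incubator's rear deck behind the hinges. Origin: centre of its underside.
- media_bottle: Clear bottle with white cap, 62 mm diameter, 135 mm high, on the bench. Origin: centre of its underside.
- specimen_jar: Clear jar with white cap, 60 mm diameter, 70 mm high, on the bench. Origin: centre of its underside.
- tube_rack: Grey rack 75 x 200 mm with five capped tubes, 106 mm high, on the bench. Origin: centre of its underside.
- tip_box: Pipette tip box, 85 x 122 mm, 66 mm high, grey with clear cover, on the bench. Origin: centre of its underside.
- marker: Marker pen, 137 mm long, 14 mm thick, lying on the bench. Origin: on the bench below its middle.
Things that resemble listed ones, but are neither listed nor needed, are in the scene too. What is shaped like the dish_a but pink is not meant. What is shaped like the dish_stack but pink is not meant.

How it is judged:
By the outcome, as a careful person would: the job done as asked, in the order asked, and still so for the second after the job is handed in, with the robot touching nothing.
It also fails if it takes over 51 s, if anything falls off the work surface, if the arm or the gripper's body presses on something with over 40 N, if the wrist force passes 120 N, or if a joint passes its speed limit or range.

## Working session

There is one attempt and no reset: what is moved stays moved. The work goes in short steps, Python scripts to look and compute and a tool call to move; the robot and the scene stay as the last step left them, time stands still between calls to the robot, and variables do not carry over. Pictures are saved under pics/ and viewed, at most 10 in all, crops included, and the job is handed in when it is done.

Besides the shell and the picture viewer there is one more tool, called after ">>>" in YAML: its name, and indented under it one key for each argument. step_arm: Moves the arm, as the interface text tells. Its arguments: {"type":"object","properties":{"plan":{"type":"array","items":{"type":"number"}},"hand":{"type":"number"},"newtons":{"type":"number"}},"required":["plan"]}

```bash
mkdir -p pics; cat > h.py <<'E'
import numpy as np, cv2
from scipy.spatial.transform import Rotation as R
from workcell import sensors, viewer, env
def cam(p):
    a=np.array(p["attitude"],float)
    M=a if a.shape==(3,3) else (R.from_euler('xyz',a,degrees=True).as_matrix() if a.size==3 else R.from_quat(a).as_matrix())
    return M,np.array(p["position"],float)
def onz(p,uv,z):
    M,c=cam(p); d=M@np.array([(uv[0]-p["cx"])/p["fx"],(uv[1]-p["cy"])/p["fy"],1]); return c+d*(z-c[2])/d[2]
def proj(p,X):
    M,c=cam(p); q=M.T@(np.array(X,float)-c); return np.array([p["fx"]*q[0]/q[2]+p["cx"],p["fy"]*q[1]/q[2]+p["cy"]])
E
python3 - <<'E'
from h import *
s=sensors.state(); print(s['ee_pos'],s['ee_rot'],s['time_s'])
for n in("top","scene"):
    p=viewer.grab_frame(n); cv2.imwrite(f"pics/{n}0.png",p["img"][:,:,::-1]); print(n,p["attitude"],p["position"],p["fx"],p["cx"],p["cy"])
    for k,z in(("incubator",0),("lid_a_hinge",108),("lid_a_edge",None),("dish_stack",130),("dish_a",62),("logger",100)):
        for d in viewer.pinpoint(k,p)[:5]:
            print(k,np.round(d["location"]),round(d["score"],2), np.round(onz(p,d["location"],z)) if z is not None else "")
E
```

```text
[ 152.01763519 -554.02855206  227.12661734] [-1.79899128e+02 -1.87244364e-03  1.53440807e+01] 0.0
top [-173.49772027    1.1246924   -88.37939465] [ 433.8503456   -14.45892578 1214.16808237] 423.8560985308062 321.7867038822768 195.31079447698622
incubator [245. 211.] 0.56 [519. 233.   0.]
lid_a_hinge [342. 176.] 0.8 [613. -42. 108.]
lid_a_hinge [297. 183.] 0.37 [590.  78. 108.]
lid_a_edge [342. 157.] 0.73 
lid_a_edge [476. 222.] 0.25 
dish_stack [416. 246.] 0.92 [ 433. -233.  130.]
dish_stack [301. 213.] 0.61 [511.  62. 130.]
dish_stack [475. 220.] 0.36 [ 503. -380.  130.]
dish_stack [468. 269.] 0.33 [ 381. -361.  130.]
dish_a [344. 192.] 0.8 [575. -50.  62.]
dish_a [357. 136.] 0.62 [732. -80.  62.]
dish_a [401. 187.] 0.56 [ 593. -204.   62.]
logger [301. 172.] 0.76 [621.  69. 100.]
scene [-1.34583766e+02  1.00968545e-01  5.93044918e+01] [1149.55685298 -375.41252963  812.63470789] 404.5437442389722 319.0121056549113 189.110180446664
lid_a_hinge [322. 213.] 0.59 [607. -46. 108.]
lid_a_edge [334. 177.] 0.96 
dish_stack [215. 229.] 0.84 [ 543. -281.  130.]
dish_stack [336. 168.] 0.73 [511.  51. 130.]
dish_a [340. 290.] 0.82 [ 778. -105.   62.]
dish_a [256. 269.] 0.66 [ 638. -235.   62.]
dish_a [311. 216.] 0.41 [565. -53.  62.]
logger [369. 204.] 0.74 [634.  70. 100.]
```

```bash
python3 - <<'E'
import cv2
a=cv2.imread("pics/top0.png")[110:300,200:500];cv2.imwrite("pics/topc.png",cv2.resize(a,None,fx=2.66,fy=2.66,interpolation=2))
E
```

```text
(no output)
```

View pics/topc.png

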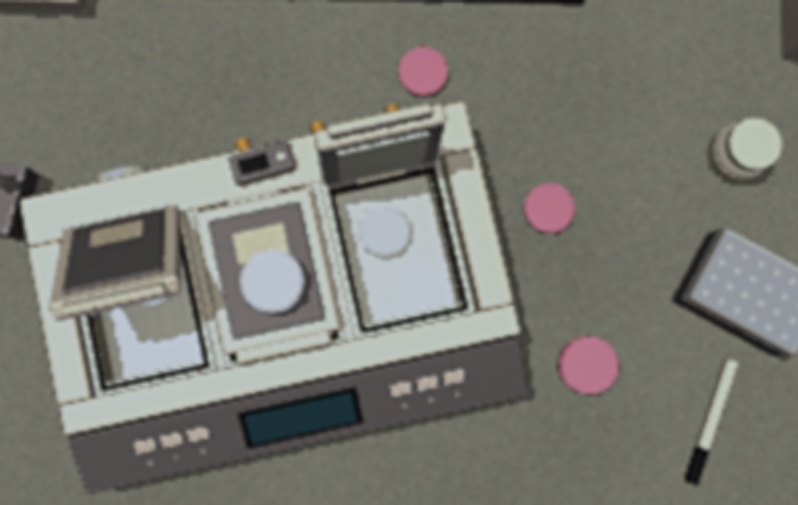

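View pics/scene0.png

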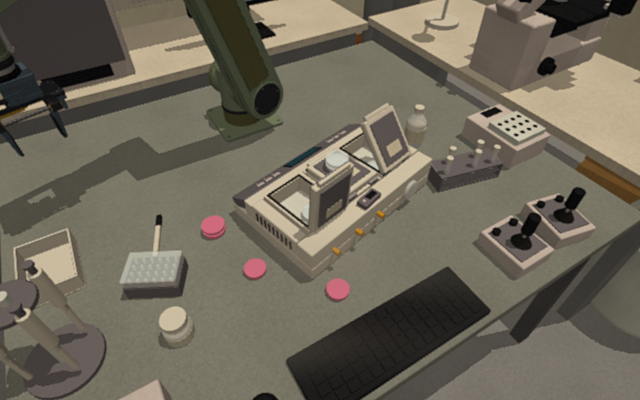

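The clear dish stack at (301,213) in top sits on the middle lid, so that lid is c. The look-alikes at (401,187), (357,136) and (421,247) are pink and lie on the bench, so they aren't meant. The open lids are the right one (edge at 342,157, near upright) and the left one (edge at 243,220, leaning forward). The bottle stands behind the left rear corner.

```bash
python3 - <<'E'
from h import *
from scipy.optimize import least_squares
t=viewer.grab_frame("top"); s=viewer.grab_frame("scene")
for k in("lid_a_edge","lid_a_hinge","incubator","lid_a","plate_a","media_bottle"):
    for n,p in(("t",t),("s",s)):
        for f in (viewer.pinpoint,) if k!="lid_a" else (viewer.boxes_of,):
            print(k,n,[(np.round(d["location"]).tolist(),round(d["score"],2)) for d in f(k,p)[:5]])
C=lambda x,y:(200+x/2.66,110+y/2.66)
rl,rr,fl,fr=[onz(t,C(*q),100) for q in((22,200),(465,103),(65,430),(520,330))]
print(rl,rr,fl,fr,np.linalg.norm(rl-rr),np.linalg.norm(fl-fr))
y=(rl-rr)[:2]; print("yaw",np.degrees(np.arctan2(-y[0],y[1])))
y=(fl-fr)[:2]; print("yaw",np.degrees(np.arctan2(-y[0],y[1])))
# joint fit: x,y of middle hinge, yaw, th_left, th_right
def pts(v):
    hx,hy,yaw,tl,tr=v; c,sn=np.cos(yaw),np.sin(yaw)
    X=np.array([c,sn,0]);Y=np.array([-sn,c,0]);Z=np.array([0,0,1.]);h=np.array([hx,hy,108])
    E=lambda th,off,l=142,n=18,w=0:h+Y*(off+w)+l*(-np.cos(th)*X+np.sin(th)*Z)+n*(np.sin(th)*X+np.cos(th)*Z)
    return h,X,Y,E
def obs(v):
    h,X,Y,E=pts(v)
    return [(t,E(v[4],-130),(342,157)),(s,E(v[4],-130),(334,177)),(t,E(v[3],130),(243,220)),(s,E(v[3],130),(379,110)),
      (t,h-130*Y,(342,176)),(s,h-130*Y,(322,213)),(t,E(0,0,153,16,46),C(232,353)),(t,E(0,0,153,16,-46),C(332,335)),(t,E(0,0,12,22,46),C(208,214)),(t,E(0,0,12,22,-46),C(305,195))]
r=least_squares(lambda v:np.concatenate([proj(p,X)-np.array(q) for p,X,q in obs(v)]),[600,80,.17,1.2,1.7],x_scale=[100,100,1,1,1],loss='soft_l1')
print(r.x,np.degrees(r.x[2])); print(np.round(r.fun.reshape(-1,2),1).tolist())
h,X,Y,E=pts(r.x)
print("edges L,R",E(r.x[3],130),E(r.x[4],-130)," rear line dist",[(q-h)@X for q in(rl,rr,fl,fr)],[(q-h)@Y for q in(rl,rr,fl,fr)])
E
```

```text
lid_a_edge t [([343.0, 154.0], 0.77)]
lid_a_edge s [([336.0, 176.0], 0.76)]
lid_a_hinge t [([341.0, 173.0], 0.85)]
lid_a_hinge s [([324.0, 212.0], 0.89)]
incubator t []
incubator s []
lid_a t [([345.0, 166.0], 0.74), ([295.0, 206.0], 0.56)]
lid_a s [([329.0, 196.0], 0.84), ([354.0, 173.0], 0.75), ([386.0, 140.0], 0.64)]
plate_a t [([343.0, 167.0], 0.91), ([240.0, 209.0], 0.54)]
plate_a s []
media_bottle t [([180.0, 249.0], 0.96), ([342.0, 197.0], 0.47)]
media_bottle s [([411.0, 144.0], 0.85)]
[579.47269058 314.53286908 100.        ] [ 689.17713536 -127.17657503  100.        ] [353.5431062  258.85388477 100.        ] [ 463.45440745 -184.21635367  100.        ] 455.1288808916381 456.4994308077847
yaw 13.947953385388193
yaw 13.93198220362704
[5.87264301e+02 8.16248472e+01 2.11231177e-01 8.70020950e-01
 1.63095063e+00] 12.102654917732005
[[1.5, -2.8], [-0.6, -0.5], [-0.9, -0.5], [-0.9, 4.4], [1.7, -0.9], [2.1, 2.2], [0.3, 2.0], [-1.9, 2.2], [-0.3, 0.2], [-1.8, 0.9]]
edges L,R [483.93239574 192.42252204 228.14321694] [640.435712   -39.92873697 248.66103667]  rear line dist [np.float64(41.2139667194839), np.float64(55.869556552003374), np.float64(-191.36787019979994), np.float64(-176.7953309979537)] [np.float64(229.36491618730517), np.float64(-225.52794142681014), np.float64(222.2927506287583), np.float64(-233.9740259713378)]
```

```bash
cat > fit.py <<'E'
from h import *
from scipy.optimize import least_squares
t=viewer.grab_frame("top"); s=viewer.grab_frame("scene")
C=lambda x,y:(200+x/2.66,110+y/2.66)
def pts(v):
    hx,hy,yaw=v[:3]; c,sn=np.cos(yaw),np.sin(yaw)
    X=np.array([c,sn,0]);Y=np.array([-sn,c,0]);Z=np.array([0,0,1.]);h=np.array([hx,hy,108])
    E=lambda th,off,l=142,n=18,w=0:h+Y*(off+w)+l*(-np.cos(th)*X+np.sin(th)*Z)+n*(np.sin(th)*X+np.cos(th)*Z)
    return h,X,Y,E
def obs(v):
    h,X,Y,E=pts(v); D=lambda a,b:h+a*X+b*Y-np.array([0,0,8])
    return [(t,E(v[4],-130),(343,155)),(s,E(v[4],-130),(335,176)),(t,E(v[3],130),(243,220)),(s,E(v[3],130),(379,110)),
      (t,h-130*Y,(341.5,174.5)),(s,h-130*Y,(323,212.5)),(t,E(0,0,153,16,46),C(232,353)),(t,E(0,0,153,16,-46),C(332,335)),(t,E(0,0,12,22,46),C(208,214)),(t,E(0,0,12,22,-46),C(305,195)),
      (t,D(v[5],230),C(22,200)),(t,D(v[5],-230),C(465,103))]
r=least_squares(lambda v:np.concatenate([proj(p,X)-np.array(q) for p,X,q in obs(v)]),[600,80,.22,1.2,1.7,50],x_scale=[100,100,1,1,1,100],loss='soft_l1')
v=r.x; print(v,np.degrees(v[2])); print(np.round(r.fun.reshape(-1,2),1).tolist())
h,X,Y,E=pts(v)
np.save("v.npy",v)
out=[]
for p,(x0,y0,w,hh) in((t,(200,110,200,150)),(s,(220,80,200,150))):
    im=cv2.resize(np.ascontiguousarray(p["img"][y0:y0+hh,x0:x0+w,::-1]),None,fx=4,fy=4,interpolation=2)
    q=lambda P:tuple(int(a) for a in (proj(p,P)-(x0,y0)+.5)*4)
    for th,o in((v[3],130),(0,0),(v[4],-130)):
        for n in(0,18):
            c=[E(th,o,l,n,w) for l,w in((0,58),(142,58),(142,-58),(0,-58))]
            for i in range(4): cv2.line(im,q(c[i]),q(c[(i+1)%4]),(0,255,0) if n else (0,0,255),1)
    out.append(im)
cv2.imwrite("pics/fit.png",cv2.resize(np.vstack(out),(533,800))[:,:] if 0 else np.hstack([cv2.resize(o,(400,300)) for o in out]) if 0 else out[0]); cv2.imwrite("pics/fit2.png",out[1])
E
python3 fit.py
```

```text
[5.87448471e+02 8.26236639e+01 2.37658694e-01 8.94863363e-01
 1.60466738e+00 4.82398276e+01] 13.616840124414665
[[-0.2, -0.8], [-1.0, -0.1], [-0.6, -0.6], [-1.1, 3.9], [1.6, -0.8], [2.5, 3.3], [1.6, 2.1], [-0.9, 1.3], [-0.5, 0.6], [-2.1, 0.3], [-1.1, -0.3], [0.9, 0.3]]
```

View pics/fit.png

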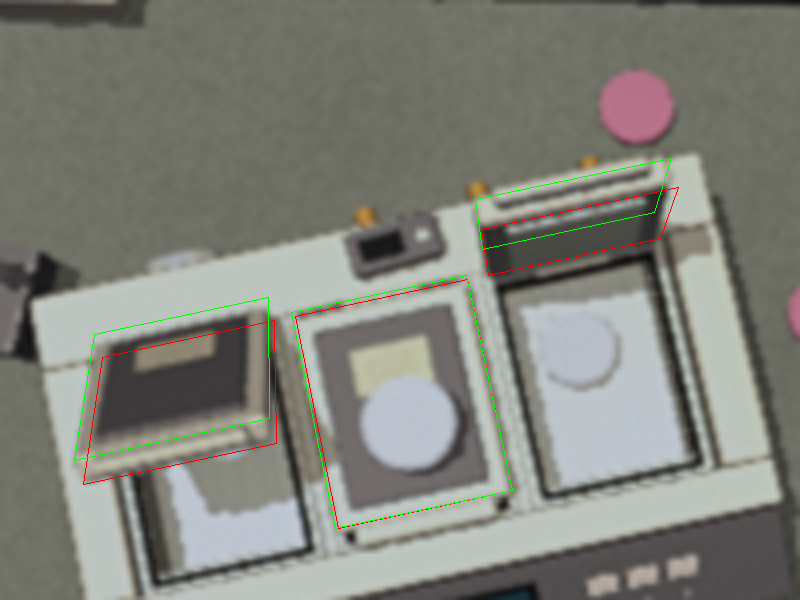

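View pics/fit2.png

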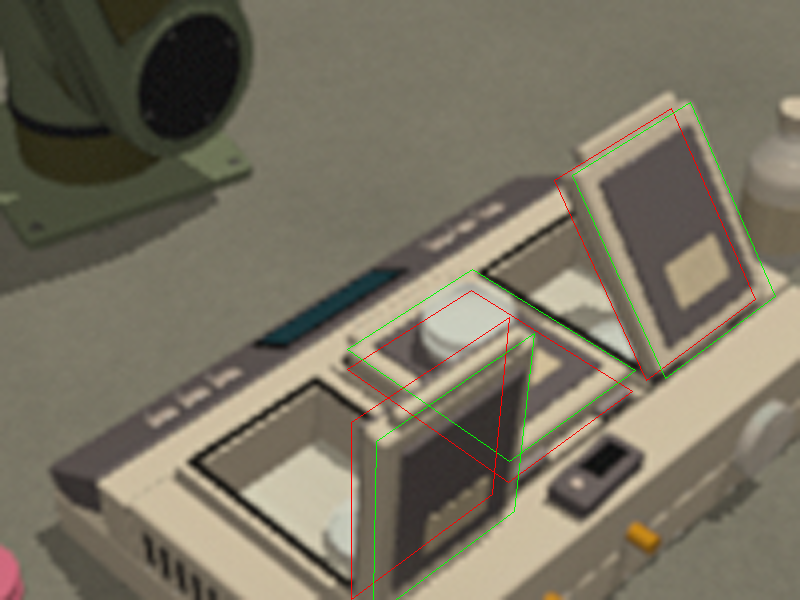

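The overlay matches: right lid at about 1.60 rad, left lid at about 0.9 rad, incubator yaw 13.6°, which nearly lines up with the tool. I'll close the fingers and go above the space behind the right lid.

>>> step_arm:
  hand: 0
  plan: [0, 0, -4, 0, 0, 0.03, 0, 0, -4, 0, 0, 0, 2.8, -1.6, -2, 0, 0, 0, 2.8, -1.6, -2, 0, 0, 0, 2.8, -1.6, -2, 0, 0, 0]

```text
time_s: 1.92
ee_pos: [222.9, -487.4, 369.2]
ee_rot: [180.0, -0.0, 13.5]
force: [-0.1, 0.2, 0.3]
gripper_width: 60.7
gripper_force: 0.0
```

>>> step_arm:
  plan: [3.45, -2.03, 0, 0, 0, 0, 3.45, -2.03, 0, 0, 0, 0, 3.45, -2.03, 0, 0, 0, 0, 3.45, -2.03, 0, 0, 0, 0, 3.45, -2.03, 0, 0, 0, 0]

```text
time_s: 2.33
ee_pos: [367.2, -347.2, 368.2]
ee_rot: [180.0, -0.0, 13.6]
force: [0.9, -0.8, -0.7]
gripper_width: 27.4
gripper_force: 0.0
```

>>> step_arm:
  plan: [3.45, -2.03, 0, 0, 0, 0, 3.45, -2.03, 0, 0, 0, 0, 3.45, -2.03, 0, 0, 0, 0, 3.45, -2.03, 0, 0, 0, 0, 3.45, -2.03, 0, 0, 0, 0]

```text
time_s: 2.75
ee_pos: [511.0, -207.8, 368.2]
ee_rot: [180.0, -0.0, 13.6]
force: [1.0, -0.3, 0.5]
gripper_width: 0.7
gripper_force: 0.0
```

>>> step_arm:
  plan: [3.45, -2.03, 0, 0, 0, 0, 3.45, -2.03, 0, 0, 0, 0, 3.45, -2.03, 0, 0, 0, 0, 3.45, -2.03, 0, 0, 0, 0, 3.45, -2.03, 0, 0, 0, 0]

```text
time_s: 3.17
ee_pos: [654.8, -68.5, 368.0]
ee_rot: [180.0, -0.0, 13.6]
force: [0.5, -1.7, -0.6]
gripper_width: 0.6
gripper_force: 0.0
```

>>> step_arm:
  plan: [2.6, -1.6, 0, 0, 0, 0, 2.6, -1.6, 0, 0, 0, 0, 0, 0, 2, 0, 0, 0, 0, 0, 2, 0, 0, 0, 0, 0, 0, 0, 0, 0]

```text
time_s: 3.58
ee_pos: [695.6, -26.1, 322.8]
ee_rot: [-179.9, 0.5, 13.7]
force: [-0.4, 0.3, -0.8]
gripper_width: 0.3
gripper_force: 0.0
```

```bash
python3 - <<'E'
from h import *
st=sensors.state(); print(st['ee_pos'])
w=viewer.grab_frame("wrist"); s=viewer.grab_frame("scene")
for k in("lid_a_edge","lid_a_hinge"):
    for n,p in(("w",w),("s",s)): print(k,n,[(np.round(d["location"]).tolist(),round(d["score"],2)) for d in viewer.pinpoint(k,p)[:3]])
print(w["position"],w["attitude"])
a=cv2.resize(w["img"][:,:,::-1],(480,300)); b=cv2.resize(np.ascontiguousarray(s["img"][60:260,220:420,::-1]),(300,300))
cv2.imwrite("pics/m1.png",np.hstack([a,b]))
E
```

```text
[695.56105551 -26.07229699 322.78409777]
lid_a_edge w []
lid_a_edge s [([335.0, 174.0], 0.58)]
lid_a_hinge w [([314.0, 248.0], 0.67)]
lid_a_hinge s [([323.0, 215.0], 0.81)]
[761.87459814 -10.76108226 479.46499253] [165.62998518   0.16858575 -76.24231752]
```

View pics/m1.png

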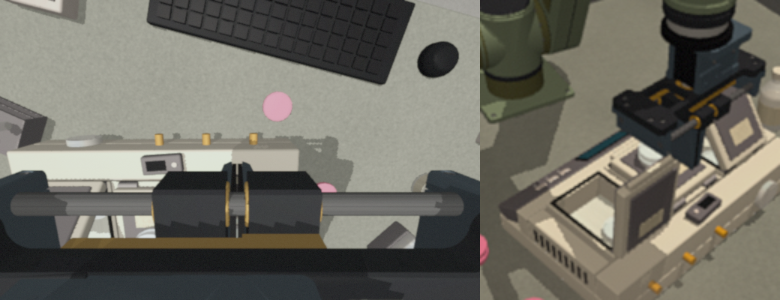

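```bash
python3 - <<'E'
from h import *
s=viewer.grab_frame("scene"); T=np.array([695.6,-26.1,308.8])
v=np.load("v.npy");X=np.array([np.cos(v[2]),np.sin(v[2]),0]);Y=np.array([-X[1],X[0],0]);h=np.array([v[0],v[1],108])-130*Y
print("tip",proj(s,T),proj(s,T-[0,0,80]),"rel XY",(T-h)@X,(T-h)@Y)
E
```

```text
tip [356.08808116 167.55450245] [353.60267376 197.33085332] rel XY 79.51501855510897 -1.1295165284226591
```

>>> step_arm:
  plan: [0, 0, 2.5, 0, 0, 0, 0, 0, 2.5, 0, 0, 0, 0, 0, 2.5, 0, 0, 0, -0.5, 0, 0.5, 0, 0, 0, -0.8, 0, 0, 0, 0, 0]

```text
time_s: 4.35
ee_pos: [683.2, -30.1, 246.3]
ee_rot: [-179.9, 0.2, 13.6]
force: [-0.4, -0.3, 0.2]
gripper_width: 0.6
gripper_force: 0.0
```

>>> step_arm:
  plan: [-0.6, 0, 0, 0, 0, 0, -0.5, 0, 0, 0, 0, 0, -0.5, 0, 0, 0, 0, 0, -0.5, 0, 0, 0, 0, 0, -0.5, 0, 0, 0, 0, 0]

```text
time_s: 4.77
ee_pos: [660.6, -35.9, 250.3]
ee_rot: [179.9, -0.5, 13.6]
force: [5.7, 1.2, 6.0]
gripper_width: 0.7
gripper_force: 3.9
```

>>> step_arm:
  plan: [-0.95, 0, -0.15, 0, 0, 0, -0.96, 0, -0.08, 0, 0, 0, -0.97, 0, 0, 0, 0, 0, -0.96, 0, 0.07, 0, 0, 0, -0.95, 0, 0.15, 0, 0, 0]

```text
time_s: 5.18
ee_pos: [614.0, -47.6, 251.9]
ee_rot: [179.8, -0.5, 13.6]
force: [1.9, 0.5, 11.6]
gripper_width: 0.5
gripper_force: 5.4
```

```bash
python3 - <<'E'
from h import *
s=viewer.grab_frame("scene")
cv2.imwrite("pics/m2.png",cv2.resize(np.ascontiguousarray(s["img"][60:260,220:420,::-1]),(600,600)))
E
```

```text
(no output)
```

View pics/m2.png

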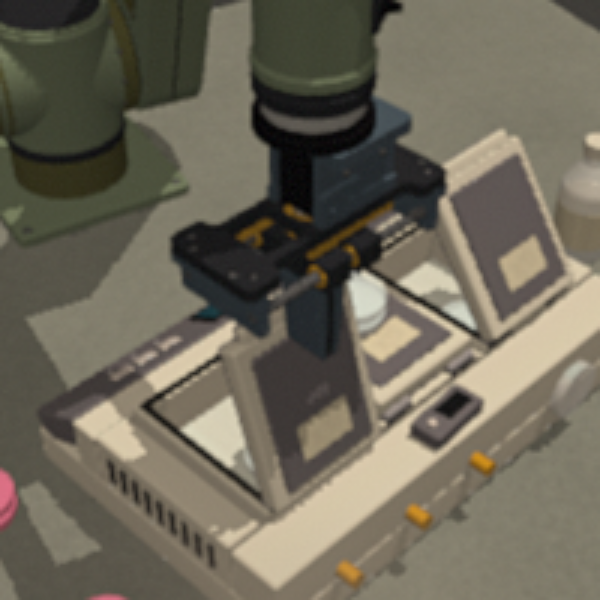

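Contact is on the lid's outer side and the lid is moving with the fingers. The tool is pressing a bit too much downward, so I'll continue the arc at a slightly larger radius.

>>> step_arm:
  plan: [-1.0, 0, -0.1, 0, 0, 0, -0.98, 0, 0.1, 0, 0, 0, -0.95, 0, 0.25, 0, 0, 0, -0.9, 0, 0.47, 0, 0, 0, -0.85, 0, 0.54, 0, 0, 0]

```text
time_s: 5.65
ee_pos: [565.5, -59.1, 236.3]
ee_rot: [179.9, 0.0, 13.6]
force: [-1.4, -1.9, 7.3]
gripper_width: 0.6
gripper_force: 4.3
```

>>> step_arm:
  plan: [-0.8, 0, 0.55, 0, 0, 0, -0.75, 0, 0.6, 0, 0, 0, -0.7, 0, 0.66, 0, 0, 0, -0.65, 0, 0.7, 0, 0, 0, -0.6, 0, 0.7, 0, 0, 0]

```text
time_s: 6.07
ee_pos: [529.8, -67.6, 203.5]
ee_rot: [180.0, 0.2, 13.6]
force: [-2.4, -1.8, 2.8]
gripper_width: 0.3
gripper_force: 1.9
```

>>> step_arm:
  plan: [-0.55, 0, 0.75, 0, 0, 0, -0.5, 0, 0.75, 0, 0, 0, -0.4, 0, 0.7, 0, 0, 0, -0.35, 0, 0.7, 0, 0, 0, -0.25, 0, 0.65, 0, 0, 0]

```text
time_s: 6.48
ee_pos: [512.3, -71.4, 166.8]
ee_rot: [-180.0, 0.0, 13.6]
force: [-0.4, -0.1, 1.3]
gripper_width: 0.4
gripper_force: 0.6
```

>>> step_arm:
  plan: [-0.2, 0, 0.5, 0, 0, 0, -0.15, 0, 0.4, 0, 0, 0, -0.1, 0, 0.4, 0, 0, 0, 0, 0, 0.35, 0, 0, 0, 0, 0, 0.35, 0, 0, 0]

```text
time_s: 6.9
ee_pos: [508.6, -72.5, 147.5]
ee_rot: [180.0, -0.0, 13.6]
force: [-0.1, -1.3, 0.4]
gripper_width: 0.3
gripper_force: 0.4
```

>>> step_arm:
  plan: [0, 0, 0.25, 0, 0, 0, 0, 0, 0.25, 0, 0, 0, 0, 0, 0.25, 0, 0, 0, 0, 0, 0.2, 0, 0, 0, 0, 0, 0.2, 0, 0, 0]

```text
time_s: 7.32
ee_pos: [508.6, -72.5, 143.9]
ee_rot: [179.9, -0.2, 13.6]
force: [-19.5, 2.9, 62.7]
gripper_width: 0.4
gripper_force: 31.5
```

>>> step_arm:
  plan: [0, 0, 0.2, 0, 0, 0, 0, 0, 0.2, 0, 0, 0, 0, 0, 0.2, 0, 0, 0, 0, 0, 0, 0, 0, 0, 0, 0, 0, 0, 0, 0]

```text
time_s: 7.73
ee_pos: [508.6, -72.5, 143.7]
ee_rot: [179.8, -0.4, 13.6]
force: [-27.2, 4.8, 84.9]
gripper_width: 0.4
gripper_force: 42.3
```

Right lid is firmly shut, with a stiff stop at 130 mm tip height. Retreating straight up, then over to behind the left lid.

>>> step_arm:
  plan: [0, 0, -0.7, 0, 0, 0, 0, 0, -1.5, 0, 0, 0, 0, 0, -4, 0, 0, 0, 0, 0, -4, 0, 0, 0, 0, 0, -4, 0, 0, 0]

```text
time_s: 8.15
ee_pos: [508.2, -72.4, 273.9]
ee_rot: [-180.0, -0.0, 13.6]
force: [0.5, 0.3, -1.2]
gripper_width: 0.2
gripper_force: 0.0
```

>>> step_arm:
  plan: [0, 0, -4, 0, 0, 0, 1.4, -3.7, -0.5, 0, 0, 0, 1.4, -3.7, 0, 0, 0, 0, 1.4, -3.7, 0, 0, 0, 0, 1.4, -3.7, 0, 0, 0, 0]

```text
time_s: 8.57
ee_pos: [528.3, 86.1, 317.8]
ee_rot: [180.0, -0.1, 13.6]
force: [-0.0, 0.2, 0.2]
gripper_width: 0.5
gripper_force: 0.0
```

>>> step_arm:
  plan: [1.4, -3.7, 0, 0, 0, 0, 1.4, -3.7, 0, 0, 0, 0, 1.5, -3.7, 0, 0, 0, 0, 0, 0, 0, 0, 0, 0, 0, 0, 0, 0, 0, 0]

```text
time_s: 8.98
ee_pos: [543.7, 204.5, 316.6]
ee_rot: [180.0, 0.0, 13.8]
force: [0.3, -1.1, -0.0]
gripper_width: 0.0
gripper_force: 0.0
```

```bash
python3 - <<'E'
from h import *
s=viewer.grab_frame("scene")
T=np.array(sensors.state()["ee_pos"]); print(T, sensors.state()["force"])
v=np.load("v.npy");X=np.array([np.cos(v[2]),np.sin(v[2]),0]);Y=np.array([-X[1],X[0],0]);h=np.array([v[0],v[1],108])+130*Y
print("rel",(T-h)@X,(T-h)@Y)
print([(np.round(d["location"]).tolist(),round(d["score"],2)) for d in viewer.pinpoint("lid_a_edge",s)[:4]])
for th in(.8,.9,1.,1.1):print(th,proj(s,h+142*(-np.cos(th)*X+np.sin(th)*np.array([0,0,1]))+18*(np.sin(th)*X+np.cos(th)*np.array([0,0,1]))))
cv2.imwrite("pics/m3.png",cv2.resize(np.ascontiguousarray(s["img"][60:260,220:450,::-1]),(690,600)))
E
```

```text
[543.61468335 202.97650713 316.80481108] [ 0.39768322 -0.26122607 -0.24541139]
rel -14.267298564124296 -2.7103616793326593
[([285.0, 179.0], 0.75)]
0.8 [374.16336342 114.66745632]
0.9 [378.06587177 113.90893449]
1.0 [382.23674253 113.66647905]
1.1 [386.63590085 113.9602192 ]
```

View pics/m3.png

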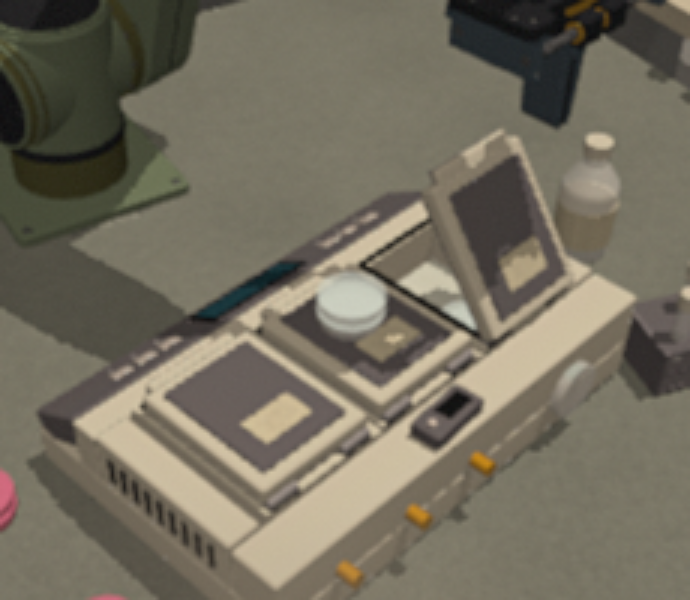

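Right lid is shut; the stack and logger are undisturbed. Moving in on the left lid along its normal.

>>> step_arm:
  plan: [0, 0, 2, 0, 0, 0, 0, 0, 2, 0, 0, 0, 0, 0, 1, 0, 0, 0, -0.8, 0, 0.6, 0, 0, 0, -0.8, 0, 0.6, 0, 0, 0]

```text
time_s: 9.5
ee_pos: [528.0, 197.2, 254.7]
ee_rot: [180.0, 0.0, 13.5]
force: [-0.2, -0.2, 0.1]
gripper_width: 0.7
gripper_force: 0.0
```

>>> step_arm:
  plan: [-0.6, 0, 0.45, 0, 0, 0, -0.5, 0, 0.4, 0, 0, 0, -0.4, 0, 0.3, 0, 0, 0, -0.4, 0, 0.3, 0, 0, 0, -0.4, 0, 0.3, 0, 0, 0]

```text
time_s: 9.92
ee_pos: [506.0, 193.1, 238.4]
ee_rot: [180.0, -0.1, 13.6]
force: [-0.4, -0.9, 6.2]
gripper_width: 0.5
gripper_force: 3.1
```

>>> step_arm:
  plan: [-0.85, 0, 0.58, 0, 0, 0, -0.82, 0, 0.64, 0, 0, 0, -0.76, 0, 0.7, 0, 0, 0, -0.7, 0, 0.75, 0, 0, 0, -0.65, 0, 0.8, 0, 0, 0]

```text
time_s: 10.33
ee_pos: [467.2, 183.7, 203.8]
ee_rot: [180.0, 0.1, 13.6]
force: [-2.4, -1.6, 4.7]
gripper_width: 0.5
gripper_force: 2.3
```

>>> step_arm:
  plan: [-0.5, 0, 0.75, 0, 0, 0, -0.47, 0, 0.75, 0, 0, 0, -0.4, 0, 0.7, 0, 0, 0, -0.35, 0, 0.7, 0, 0, 0, -0.2, 0, 0.6, 0, 0, 0]

```text
time_s: 10.75
ee_pos: [450.0, 179.8, 167.3]
ee_rot: [180.0, 0.0, 13.6]
force: [-0.3, -0.7, 0.0]
gripper_width: 0.6
gripper_force: 0.6
```

>>> step_arm:
  plan: [-0.2, 0, 0.5, 0, 0, 0, -0.15, 0, 0.4, 0, 0, 0, -0.1, 0, 0.4, 0, 0, 0, 0, 0, 0.35, 0, 0, 0, 0, 0, 0.3, 0, 0, 0]

```text
time_s: 11.17
ee_pos: [446.0, 178.9, 148.2]
ee_rot: [-180.0, 0.0, 13.6]
force: [-0.2, -0.4, 1.6]
gripper_width: 0.5
gripper_force: 0.4
```

>>> step_arm:
  plan: [0, 0, 0.2, 0, 0, 0, 0, 0, 0.2, 0, 0, 0, 0, 0, 0.2, 0, 0, 0, 0, 0, 0.1, 0, 0, 0, 0, 0, 0, 0, 0, 0]

```text
time_s: 11.58
ee_pos: [446.1, 178.9, 144.1]
ee_rot: [-180.0, -0.1, 13.6]
force: [-5.0, -2.0, 18.7]
gripper_width: 0.4
gripper_force: 9.1
```

>>> step_arm:
  plan: [0, 0, 0.2, 0, 0, 0, 0, 0, 0.1, 0, 0, 0, 0, 0, 0, 0, 0, 0]

```text
time_s: 11.83
ee_pos: [446.1, 178.9, 144.0]
ee_rot: [-180.0, -0.1, 13.6]
force: [-11.7, -4.8, 37.5]
gripper_width: 0.6
gripper_force: 19.0
```

>>> step_arm:
  plan: [0, 0, -0.5, 0, 0, 0, 0, 0, -1, 0, 0, 0, 0, 0, -3, 0, 0, 0, 0, 0, -4, 0, 0, 0, 0, 0, -4, 0, 0, 0]

```text
time_s: 12.25
ee_pos: [445.5, 178.7, 264.5]
ee_rot: [180.0, 0.1, 13.6]
force: [0.7, 0.4, -0.8]
gripper_width: 0.4
gripper_force: 0.0
```

>>> step_arm:
  plan: [0, 0, -3, 0, 0, 0, 4, 0, -1, 0, 0, 0, 4, 0, 0, 0, 0, 0, 4, 0, 0, 0, 0, 0, 3, 0, 0, 0, 0, 0]

```text
time_s: 12.67
ee_pos: [594.7, 214.8, 303.6]
ee_rot: [-180.0, -0.1, 13.6]
force: [-0.2, -0.2, -0.1]
gripper_width: 0.5
gripper_force: 0.0
```

>>> step_arm:
  plan: [4, 0, 0, 0, 0, 0, 4, 0, 0, 0, 0, 0, 2, 0, 0, 0, 0, 0, 0, 0, 0, 0, 0, 0, 0, 0, 0, 0, 0, 0]

```text
time_s: 13.08
ee_pos: [689.6, 237.8, 301.7]
ee_rot: [180.0, 0.1, 13.6]
force: [-0.0, -0.2, 0.2]
gripper_width: 0.4
gripper_force: 0.0
```

```bash
python3 - <<'E'
from h import *
v=np.load("v.npy")
t=viewer.grab_frame("top");s=viewer.grab_frame("scene")
print([(np.round(d["location"]).tolist(),round(d["score"],2)) for p in(t,s) for d in viewer.pinpoint("lid_a_edge",p)[:4]])
X=np.array([np.cos(v[2]),np.sin(v[2]),0]);Y=np.array([-X[1],X[0],0])
for o in(130,0,-130):
    e=np.array([v[0],v[1],126])+o*Y-142*X; print(o,proj(t,e),proj(s,e))
b=np.ascontiguousarray(s["img"][80:260,230:450,::-1]); a=np.ascontiguousarray(t["img"][130:280,190:390,::-1])
cv2.imwrite("pics/end.png",np.hstack([cv2.resize(a,(400,300)),cv2.resize(b,(367,300))]))
E
```

```text
[([355.0, 228.0], 0.88), ([286.0, 182.0], 0.82)]
130 [255.69947231 247.41412786] [355.52148043 135.54661691]
0 [305.43922855 236.78008773] [322.40468898 156.55573107]
-130 [355.12579993 226.15741819] [285.01392888 180.27622792]
```

View pics/end.png

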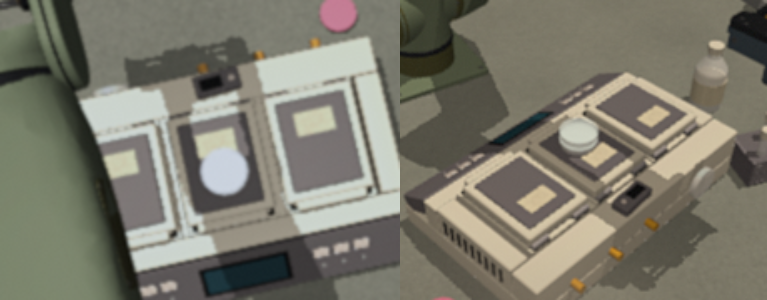

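The top and scene views show all three lids lying flat. The dish stack is still on the middle lid, and the logger and bottle haven't moved. The robot is clear.

```bash
python3 -c "
from h import *
print(env.job_done())"
```

```text
the job is handed in; nothing more can be done
None
```

Both open lids were pushed over from the outer side, pressed fully shut and the job handed in at about 13 s; the final press on the right lid reached about 90 N at the wrist (limit 120 N), and the dish stack, logger and bottle look unmoved in the last pictures.

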